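# Index the coupler carrier and hold its tongue off the ball

### The arm

A 6-joint arm with a two-finger parallel gripper is mounted at the origin on a cart in front of the work surface, level with it; the furniture and walls round the work are solid. World frame = base frame: x ahead of the robot, y to its left, z up, the work surface at z = 0. Lengths are in m, angles in rad, forces in N, time in s.
With the tool pointing down it reaches from about 0.35 to 0.8 m from the base axis. Payload 7.3 kg.
Tool frame: the origin (TCP) lies between the finger pads; the fingertips stand 25 mm ahead of it and the grasp point (between the pads) lies 6 mm ahead of it (r.tip_extent is the distance from the TCP to the fingertips, in m); z points along the fingers, y is the direction in which the jaws open and shut (so a half turn about z gives the same grasp; the last joint's range is limited). The gripper opens to 85 mm and grips with 20 to 120 N. Pads are 22 mm wide; open, the fingers measure 114 mm over their backs; the gripper's body (76 mm by 85 mm) begins 54 mm behind the grasp point. The pads swing forward as they close: fully open they stand 13 mm farther back than shut.
Start: joints at [1.043, 0.342, 1.524, -0, 1.275, -0.146], TCP at [0.196, 0.487, 0.222] pointing down, gripper open.
Joint ranges: [-2.53, 2.53], [-0.77, 2.02], [0.04, 2.7], [-1, 4.14], [0.28, 2.66], [-3.11, 3.11]. Speed limits (rad/s): [2.57, 2.57, 3.14, 3.14, 3.14, 3.14].

### API

Orientations are given as a unit quaternion [x, y, z, w].
In Python, from workcell import r, command_gripper, optics gives the robot as it stands. The module is installed in compiled form; this text tells all that it offers. Calls block until the motion is done:
- r.reach(position, orientation): joint-space move of the TCP to a pose.
- r.move_straight(position, orientation=None, speed=0.15, max_force=None): straight line of the TCP; orientation=None keeps the orientation; speed is the mean speed in m/s. With max_force (N) it stops when the force on the tool has changed by that much, and returns True; else False.
- r.movej(angles): joint-space move.
- command_gripper(opening, force=None): finger opening in m; force is the grip in N (None keeps the last); returns when the fingers have stopped.
- r.hold(seconds).
- r.solve_ik(position, orientation): joint angles nearest the present ones, or None.
- r.read_state(): the state.
- optics.get_image(name): name is "scene" or "top" or "wrist"; returns (picture, depth): 400x640x3 uint8, red, green, blue; 400x640 float32, m along the optical axis (not along the pixel's ray), 0 where there is no reading.
- optics.camera_model(name): a dict with "K" (3x3 intrinsics, pixels), "R" (3x3) and "t" (3): a world point X has camera coordinates R X + t; the wrist camera has in their place "tool_from_camera" (4x4, takes a point from camera to tool coordinates, whose origin is the TCP and whose axes are the flange's). Camera axes: x right, y down, z forward; pixel columns grow to the right and rows downward; lengths in m; the calibration is good to about 2 mm. A picture is of the moment at which its call begins: read the wrist's pose just before it. camera_model takes no time and is no camera call.
A pose or a line that the arm cannot do raises r.PlanningError and nothing moves.
- r.finish_job(): hands the job in, once; it reports no verdict.
The state is a dict: "time_s": time; "joint_positions": joint angles; "dq": joint speeds; "tau": joint torques, N m; "eef_pos": TCP position; "eef_rot": TCP orientation; "contact_force": force on the tool from outside, world axes, zero at the start; "torque": the same for the moment, N m; "grip_width": finger opening in m.
Only numpy, scipy, OpenCV 4.12 (cv2) and the standard library are available. Lean on these libraries where they do the work, as an engineer would, in place of code of your own. Each camera call takes 0.05 s, during which the arm holds its last target.

### The job

The hitch coupler on the slide rail is to have its ball greased. First push the carrier along the rail, tongue still down, to the next station, where the ball plunger in the index block beside the rail drops into the carrier's notch. Then take the upright latch knob, pull the latch sideways out against its spring, keep it pulled while you lift the tongue clear of the ball, and finish with the gripper still holding the tongue well raised (the coupler about 5 cm up) by the knob, carrier still in its notch and the other things on the table left alone.

Things in the scene. Friction and masses are not known exactly. Their poses are not given: they have to be found in the camera images.
- slide_rail: Fixed rail unit: aluminium base 110 x 440 x 10 mm, two round shafts along its y, a dark end block (30 mm high) at each end. Origin: centre of the underside, on the table. Axes, shared by carrier and tongue: x away from the robot, y along the rail (roughly to the robot's left), z up.
- plunger_ball (a point): Sprung 10 mm ball plunger in the dark index block (42 mm high) that stands on the rail's near (-x) side: this marks the station. Point: centre of the ball, 30 mm above the table. The notch it drops into is the gap between two small upright ribs, 14 mm apart, on the carrier's near edge.
- carrier (a joint): Carrier's place along the rail's +y (m), 0 to 0.125; starts at 0 to 0.05. 0.100 is the station, plunger in the notch; it draws the carrier in from about 4 mm either side. Sliding takes about 1 N, going over a rib (either way) up to 10 N more. Carrier: dark plate 90 x 240 mm, top 34 mm above the table, with everything else on it.
- notch (a point): Middle of the notch on the carrier's near edge, 30 mm above the table; at the station it has the same place along the rail as plunger_ball.
- push_point (a point): Upright aluminium plate on the carrier's rear (-y) end, 60 mm wide (x), 8 mm thick, 54 mm high (34 to 88 mm above the table). Point: middle of the lower edge of its rear face; push on that face towards +y. Behind it is free space above the 30 mm high end block.
- tongue (a joint): Tongue angle (rad): 0 down on the ball, positive raised, to 0.9; hinge axis along x. At 0.32 the coupler is 50 mm up. Tongue: aluminium bar 22 x 22 mm along y, dark coupler head 44 x 50 mm over the 24 mm ball, 160 mm from the hinge, top 95 mm above the table. Falls by its own weight (about 3 N at the knob). Latch in: a fork under the ball stops it at about 0.02.
- hinge_point (a point): Centre of the tongue's hinge pin, at the carrier's rear, 72 mm above the table. The knob moves in an arc about the axis along x through this point; follow the arc when lifting.
- latch (a joint): Latch pull (m): 0 sprung in under the ball, grows as the latch is pulled out along -x (towards the robot), stop at 0.018. The fork clears the ball from about 0.013. Spring 5 N at 0, 10 N at the stop; it springs back when let go.
- latch_knob: Upright dark ribbed post on the latch bar's outer end, 16 mm diameter, 55 mm high, 70 mm to the -x side of the coupler's middle. Origin: centre of its foot, 56 mm above the table with the tongue down; z up along the post. At least 25 mm free all round it from 12 mm above its foot up. It tilts with the tongue about x.
- grease_jar: white plastic grease jar with blue screw lid, 66 mm across, 60 high, beyond the rail's +y end; origin under its centre; bystander
- magnet_dish: round open steel parts dish, 87 mm across, 24 high; origin under its centre; bystander
- bearing: ball bearing ring, 52 mm across, 15 high; origin under its centre; bystander
- spanner_1: steel spanner lying flat, 180 x 32 x 6 mm; origin under its centre, its x lengthwise; bystander
- die_ring: pale metal ring, 68 mm across, 18 high; origin under its centre; bystander
- hex_key_1: black hex key lying flat, 93 x 33 x 6 mm; origin under its centre; bystander

How it is judged:
On the way, in this order (a step that is already met when the one before it is completed fails the run):
1. the carrier stands in the station notch (within 4 mm), tongue still down (value of joint carrier between 0.096 and 0.104 m and value of joint tongue below 0.04 rad), for 0.3 s.
2. the latch is pulled out at least 12 mm with the tongue still down, by the gripper on the knob (value of joint latch above 0.012 m and value of joint tongue below 0.05 rad and contact force between latch_knob and the fingers above 2 N), for 0.1 s.
At the end, for the whole second after the job is handed in: The tongue is held raised by at least 0.26 rad (coupler about 4 cm up) and still (slower than 0.05 rad/s), the fingers press on the latch knob with more than 1 N, and the carrier is still in the station notch (within 6 mm) (value of joint tongue above 0.26 rad and velocity of joint tongue between -0.05 and 0.05 rad/s and value of joint carrier between 0.094 and 0.106 m and contact force between latch_knob and the fingers above 1 N); the arm keeps its last pose, push and grip.
It fails at once if a bystander is moved more than 25 mm (distance of any of grease_jar, magnet_dish, bearing, spanner_1, die_ring, hex_key_1 from where it was at the start of the episode above 0.025 m).
It also fails if it takes over 48 s, if anything falls off the work surface, if the arm or the gripper's body presses on something with over 40 N, if the wrist force passes 120 N, or if a joint passes its speed limit or range.

## Working session

There is one attempt and no reset: what is moved stays moved. The work goes in short steps, each a Python script; the robot and the scene stay as the last script left them, time stands still between calls to the robot, and variables do not carry over. Pictures are saved under pics/ and viewed, and the job is handed in when it is done.

```bash
mkdir -p pics; python3 - <<'E'
from workcell import r,command_gripper,optics
import cv2,numpy as np
for n in ["scene","top"]:
    im,d=optics.get_image(n); cv2.imwrite(f"pics/{n}0.png",im[:,:,::-1]); np.savez(f"{n}0.npz",im=im,d=d)
    m=optics.camera_model(n); print(n,m)
print(optics.camera_model("wrist")); s=r.read_state(); print(s)
E
```

```text
scene {'K': array([[511.77017314,   0.        , 319.3710642 ],
       [  0.        , 511.77017314, 202.12634395],
       [  0.        ,   0.        ,   1.        ]]), 'R': array([[ 0.69306665, -0.72081993, -0.00878884],
       [-0.45907365, -0.43193258, -0.7763283 ],
       [ 0.55579673,  0.54208198, -0.6302675 ]]), 't': array([-0.35878897,  0.30950383,  1.16565632])}
top {'K': array([[474.65760731,   0.        , 313.360304  ],
       [  0.        , 474.65760731, 208.62634615],
       [  0.        ,   0.        ,   1.        ]]), 'R': array([[-0.02367095, -0.9997188 , -0.00141553],
       [-0.97920792,  0.0234706 , -0.20149686],
       [ 0.20147342, -0.00338352, -0.97948814]]), 't': array([0.0282089 , 0.54004028, 1.07976939])}
{'K': array([[307.21577344,   0.        , 316.14689684],
       [  0.        , 307.21577344, 203.14179285],
       [  0.        ,   0.        ,   1.        ]]), 'tool_from_camera': array([[ 2.73442224e-04, -9.61961707e-01, -2.73184186e-01,
         6.97143884e-02],
       [ 9.99999712e-01,  6.98199064e-05,  7.55087884e-04,
         5.76366951e-04],
       [-7.07291936e-04, -2.73184314e-01,  9.61961449e-01,
        -1.51040791e-01],
       [ 0.00000000e+00,  0.00000000e+00,  0.00000000e+00,
         1.00000000e+00]])}
{'time_s': 0.1, 'joint_positions': array([ 1.04301081e+00,  3.42647240e-01,  1.52492165e+00,  2.41687688e-06,
        1.27537966e+00, -1.45996367e-01]), 'dq': array([ 0.00120244, -0.00190557, -0.00255262,  0.00080872,  0.00155487,
        0.00053116]), 'tau': array([ 1.29296412e-03, -4.34445798e+01, -2.46491343e+01, -1.67815647e-04,
        4.52251043e-03, -1.13774274e-05]), 'eef_pos': array([0.19539707, 0.48689162, 0.22129842]), 'eef_rot': array([ 1.89737597e-01,  9.81834601e-01, -6.39454353e-04, -2.25188860e-04]), 'contact_force': array([ 0.15050499, -0.13022922,  0.1874367 ]), 'torque': array([-6.62469345e-06, -3.98872535e-03, -3.78372296e-02]), 'grip_width': 0.0854538770614958}
```

View pics/scene0.png

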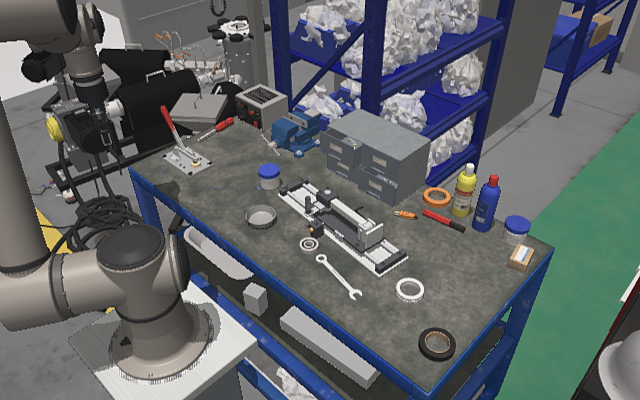

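View pics/top0.png

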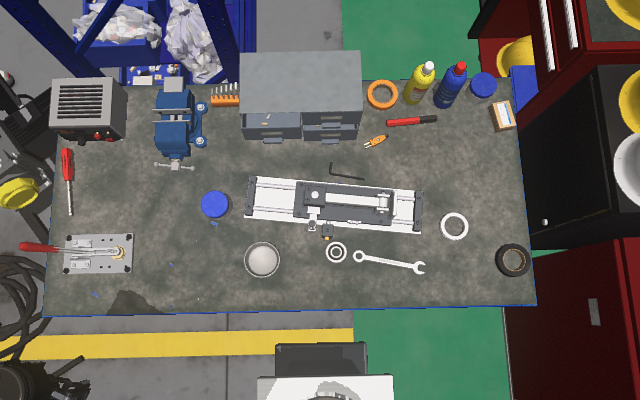

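The top view shows the rail running from about (247,198) to (422,213), the coupler and knob near (313,210), the index block near (327,232) and the push plate near (410,205). I'll zoom in on both views.

```bash
python3 - <<'E'
import cv2,numpy as np
a=np.load("top0.npz")['im'][160:260,230:440,::-1]; cv2.imwrite("pics/topz.png",cv2.resize(a,None,fx=3.8,fy=3.8,interpolation=cv2.INTER_CUBIC))
a=np.load("scene0.npz")['im'][160:285,260:420,::-1]; cv2.imwrite("pics/scenez.png",cv2.resize(a,None,fx=4.7,fy=4.7,interpolation=cv2.INTER_CUBIC))
E
```

```text
(no output)
```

View pics/topz.png

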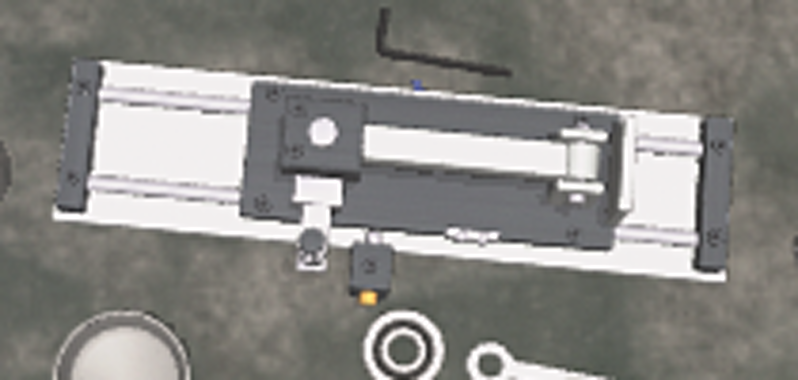

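View pics/scenez.png

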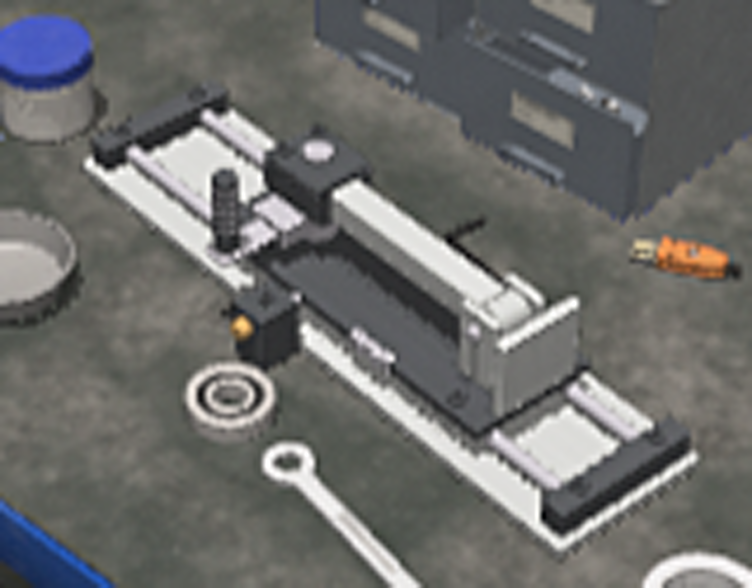

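```bash
cat > h.py <<'E'
import numpy as np,cv2
from workcell import r,command_gripper,optics
from scipy.spatial.transform import Rotation as Rn
def ray(cm,uv,z):
    K,R,t=cm['K'],cm['R'],cm['t']; d=R.T@np.linalg.solve(K,[uv[0],uv[1],1.]); c=-R.T@t
    return c+d*(z-c[2])/d[2]
def cloud(cm,d):
    v,u=np.mgrid[:400,:640]; K=cm['K']
    P=np.stack([(u-K[0,2])/K[0,0]*d,(v-K[1,2])/K[1,1]*d,d],-1)
    return (P-cm['t'])@cm['R']
def tri(c1,p1,c2,p2):
    A=[];b=[]
    M=np.zeros((3,3));q=np.zeros(3)
    for cm,uv in((c1,p1),(c2,p2)):
        d=cm['R'].T@np.linalg.solve(cm['K'],[uv[0],uv[1],1.]);d/=np.linalg.norm(d);c=-cm['R'].T@cm['t']
        P=np.eye(3)-np.outer(d,d);M+=P;q+=P@c
    return np.linalg.solve(M,q)
E
python3 - <<'E'
from h import *
ct=optics.camera_model("top");cs=optics.camera_model("scene")
T=np.load("top0.npz");S=np.load("scene0.npz")
tz=lambda a,b:np.array([(a+.5)/3.8-.5+230,(b+.5)/3.8-.5+160])
sz=lambda a,b:np.array([(a+.5)/4.7-.5+260,(b+.5)/4.7-.5+160])
# near edge line
im=T['im'].astype(int); w=((im.min(2)>200)).astype(np.uint8)
pts=[]
for u in list(range(250,305))+list(range(340,418)):
    c=np.where(w[190:240,u])[0]
    if len(c): pts.append([u,190+c.max()+.5])
pts=np.array(pts,np.float32)
vx,vy,x0,y0=cv2.fitLine(pts,cv2.DIST_HUBER,0,.01,.01).ravel()
res=(pts-[x0,y0])@[-vy,vx];print("res",np.abs(res).mean(),np.abs(res).max())
A=ray(ct,[x0-70*vx,y0-70*vy],.01);B=ray(ct,[x0+70*vx,y0+70*vy],.01)
dy=(A-B)/np.linalg.norm(A-B);yaw=np.arctan2(-dy[0],dy[1]);print("yaw",yaw,A,B)
ex=np.array([np.cos(yaw),np.sin(yaw),0]);ey=np.array([-np.sin(yaw),np.cos(yaw),0])
for n,p,z in [("nl",(53,218),.01),("nr",(725,281),.01),("fr",(735,116),.03),("fl",(75,60),.03),("knobtop",(313,240),.111),("ball stub",(323,131),.095),("block",(370,265),.042),("notch",(472,236),.036),("platetop",(627,115),.088),("platetop2",(627,215),.088)]:
    P=ray(ct,tz(*p),z);print(n,P.round(4),"rail",(P@ex).round(4),(P@ey).round(4))
print("scene knob",ray(cs,sz(226,173),.111),"nearright",ray(cs,sz(561,550),.0), "nl",ray(cs,sz(86,160),.01))
C=cloud(ct,T['d'])
for n,p in [("table",(600,330)),("knob",(313,238)),("plate",(630,160)),("coupler",(345,150)),("carr",(450,205)),("block",(370,262)),("notch",(472,237))]:
    u=tz(*p).round().astype(int);print(n,C[u[1],u[0]].round(4))
E
```

```text
res 0.24780624 0.50209534
yaw -0.11946204127857304 [0.5259013  0.13099847 0.01      ] [ 0.48474194 -0.21190024  0.01      ]
nl [0.5328 0.1886 0.01  ] rail 0.5065 0.2508
nr [ 0.4808 -0.2466  0.01  ] rail 0.5068 -0.1876
fr [ 0.5857 -0.256   0.03  ] rail 0.612 -0.1844
fl [0.6336 0.172  0.03  ] rail 0.6086 0.2462
knobtop [0.4965 0.0194 0.111 ] rail 0.4906 0.0784
ball stub [0.5666 0.0117 0.095 ] rail 0.5612 0.0792
block [ 0.4917 -0.0162  0.042 ] rail 0.4901 0.0425
notch [ 0.5098 -0.0818  0.036 ] rail 0.5159 -0.0205
platetop [ 0.5739 -0.1756  0.088 ] rail 0.5908 -0.1059
platetop2 [ 0.5114 -0.1719  0.088 ] rail 0.5282 -0.1098
scene knob [0.49798572 0.02356598 0.111     ] nearright [ 0.48667647 -0.24074749  0.        ] nl [0.53398057 0.19086014 0.01      ]
table [ 0.4528 -0.1661  0.0043]
knob [0.4979 0.0193 0.1131]
plate [ 0.5453 -0.1751  0.0862]
coupler [ 5.557e-01 -5.000e-04  9.080e-02]
carr [ 0.5291 -0.0684  0.0362]
block [ 0.4918 -0.0161  0.0469]
notch [ 0.5091 -0.0822  0.0359]
```

```bash
cat >> h.py <<'E'
yaw=-0.1195
ex=np.array([np.cos(yaw),np.sin(yaw),0]);ey=np.array([-np.sin(yaw),np.cos(yaw),0])
def W(a,b,z): return a*ex+b*ey+np.array([0,0,z])
def Q(y,z=np.array([0,0,-1.])): return Rn.from_matrix(np.stack([np.cross(y,z),y,z],1)).as_quat()
def st(): 
    s=r.read_state();p=np.array(s['eef_pos']);print("t",round(s['time_s'],2),"rail",(p@ex).round(4),(p@ey).round(4),p[2].round(4),"F",np.round([s['contact_force']@ex,s['contact_force']@ey,s['contact_force'][2]],1),"w",round(s['grip_width'],4));return s
def pic(n,f,box=None,k=1):
    im,d=optics.get_image(n);np.savez(f+".npz",im=im,d=d)
    o=im[:,:,::-1]
    if box:o=o[box[1]:box[3],box[0]:box[2]]
    cv2.imwrite(f"pics/{f}.png",cv2.resize(o,None,fx=k,fy=k,interpolation=cv2.INTER_CUBIC))
E
python3 - <<'E'
from h import *
for s in (1,-1):
  for p in [W(.5615,-.155,.2),W(.5615,-.155,.07),W(.5615,-.06,.07)]:
    q=r.solve_ik(p,Q(s*ex));print(s,p.round(3),None if q is None else np.round(q,2))
E
```

```text
1 [ 0.539 -0.221  0.2  ] [-0.52  0.46  1.39 -0.    1.28 -0.4 ]
1 [ 0.539 -0.221  0.07 ] [-0.52  0.6   1.55 -0.    0.99 -0.4 ]
1 [ 0.55  -0.127  0.07 ] [-0.36  0.57  1.61 -0.    0.96 -0.24]
-1 [ 0.539 -0.221  0.2  ] [-0.52  0.46  1.39 -0.    1.28  2.74]
-1 [ 0.539 -0.221  0.07 ] [-0.52  0.6   1.55 -0.    0.99  2.74]
-1 [ 0.55  -0.127  0.07 ] [-0.36  0.57  1.61 -0.    0.96  2.9 ]
```

```bash
python3 - <<'E'
from h import *
q=Q(ex)
command_gripper(0.0,40)
r.reach(W(.5615,-.155,.2),q)
r.move_straight(W(.5615,-.155,.07),speed=.12);s0=st()
h=r.move_straight(W(.5615,-.075,.07),speed=.06,max_force=20);print(h);st()
pic("top","t1",(230,150,440,260),3.8);pic("scene","s1",(260,150,420,275),4.7)
E
```

```text
t 4.88 rail 0.562 -0.1552 0.0708 F [-0.4 -0.4  1.1] w -0.0
False
t 6.36 rail 0.5614 -0.0752 0.0699 F [ 0.2  0.2 -0. ] w 0.0001
```

View pics/t1.png

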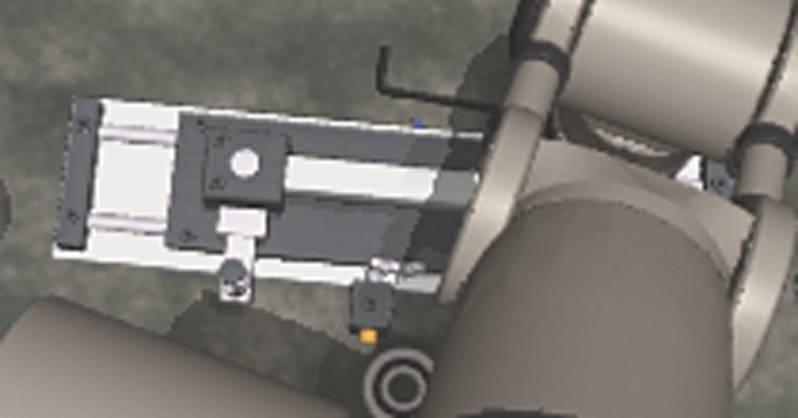

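View pics/s1.png

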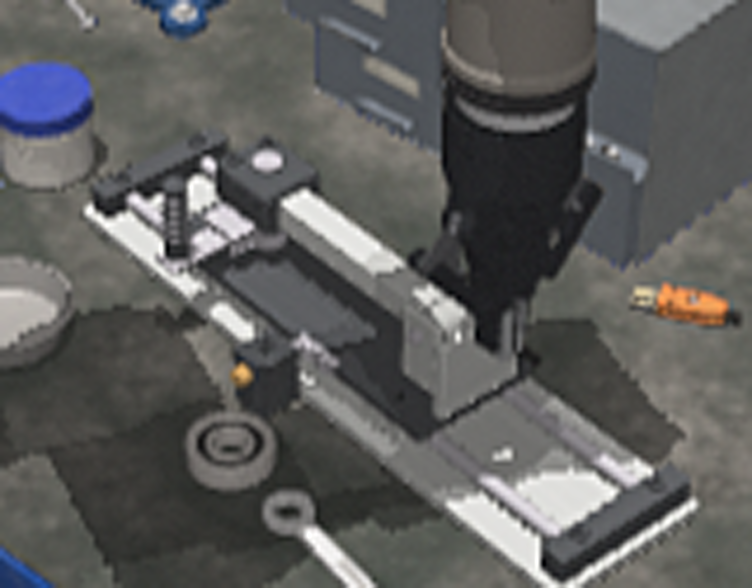

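```bash
python3 - <<'E'
from h import *
ct=optics.camera_model("top")
tz=lambda a,b:np.array([(a+.5)/3.8-.5+230,(b+.5)/3.8-.5+150])
for n,p,z in [("knob",(236,280),.111),("stub",(245,162),.095),("block",(370,303),.042),("notch",(396,269),.036)]:
    P=ray(ct,tz(*p),z);print(n,(P@ex).round(4),(P@ey).round(4))
im=np.load("t1.npz")['im'][210:235,315:355,::-1];cv2.imwrite("pics/t1z.png",cv2.resize(im,None,fx=18,fy=18,interpolation=cv2.INTER_CUBIC))
im=np.load("top0.npz")['im'][205:240,310:370,::-1];cv2.imwrite("pics/t0z.png",cv2.resize(im,None,fx=13,fy=13,interpolation=cv2.INTER_CUBIC))
E
```

```text
knob 0.4851 0.1238
stub 0.561 0.127
block 0.4901 0.0425
notch 0.5145 0.028
```

View pics/t1z.png

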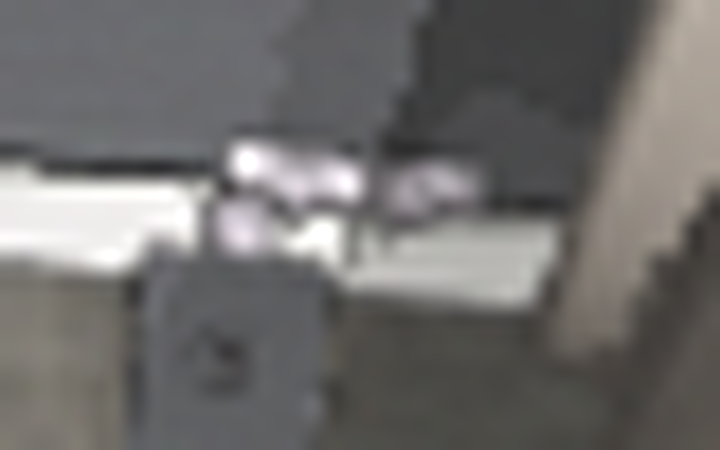

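View pics/t0z.png

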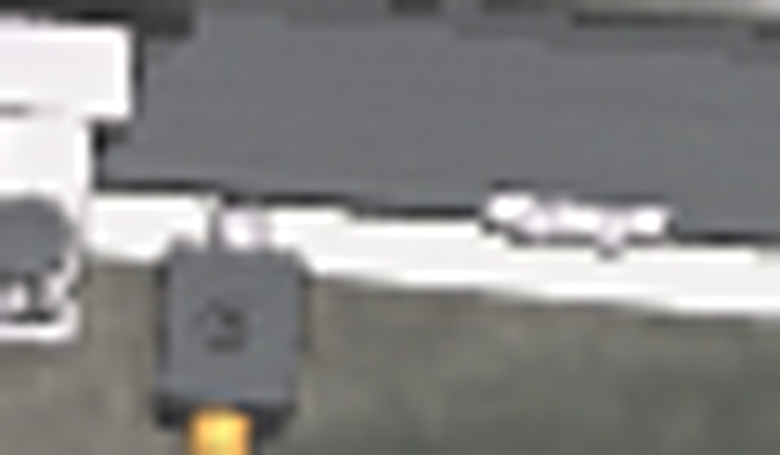

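```bash
python3 - <<'E'
from h import *
ct=optics.camera_model("top")
f=lambda p,z:np.round([ray(ct,p,z)@ex,ray(ct,p,z)@ey],4)
print("n0",f((354.4,222),.035),"ball0",f((328.7,222.5),.032),"n1",f((334.6,220.3),.035),"ball1",f((328.4,222.5),.032))
E
```

```text
n0 [ 0.5156 -0.0219] ball0 [0.5089 0.0398] n1 [0.5151 0.0261] ball1 [0.5089 0.0406]
```

```bash
python3 - <<'E'
from h import *
for y in (-.070,-.068,-.066,-.0645,-.063,-.0615):
    r.move_straight(W(.5615,y,.07),speed=.03); st()
E
```

```text
t 6.78 rail 0.5616 -0.0721 0.07 F [-0.3 -9.9 -1.7] w -0.0002
t 7.03 rail 0.5615 -0.07 0.07 F [-0.6 -8.3 -1. ] w -0.0002
t 7.28 rail 0.5615 -0.066 0.07 F [-0.1 -0.6 -1. ] w -0.0003
t 7.53 rail 0.5614 -0.064 0.07 F [0.6 0.2 0.1] w -0.0
t 7.78 rail 0.5615 -0.0627 0.07 F [ 0.3 -0.1 -0.9] w 0.0
t 8.03 rail 0.5615 -0.0614 0.07 F [-0.3 -1.   0.2] w -0.0001
```

```bash
python3 - <<'E'
from h import *
r.move_straight(W(.5615,-.08,.07),speed=.1); r.hold(.1);st()
r.move_straight(W(.5615,-.10,.2),speed=.3)
pic("top","t2",(310,200,360,240),15);pic("scene","s2",(260,150,420,275),4.7);st()
E
```

```text
t 8.46 rail 0.5614 -0.08 0.0699 F [-0.1  0.3  0.5] w -0.0
t 9.15 rail 0.5607 -0.0994 0.1987 F [-0.3  0.3 -0.4] w -0.0002
```

View pics/t2.png

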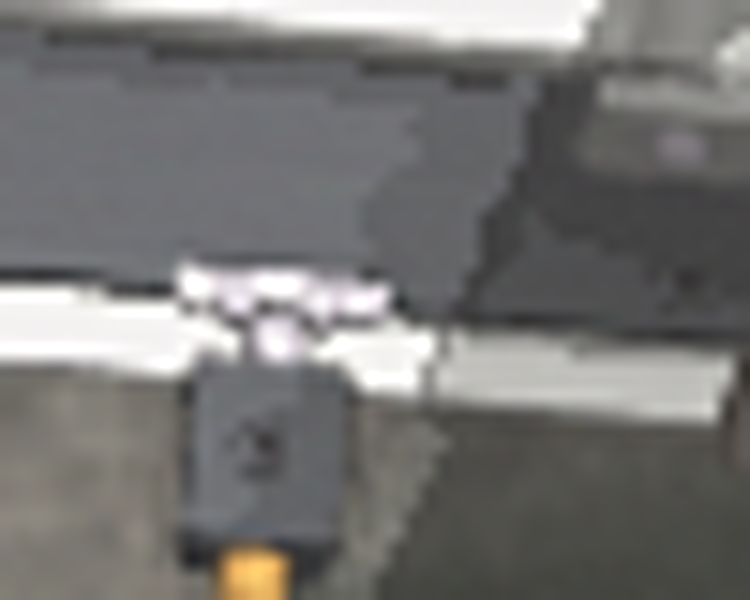

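View pics/s2.png

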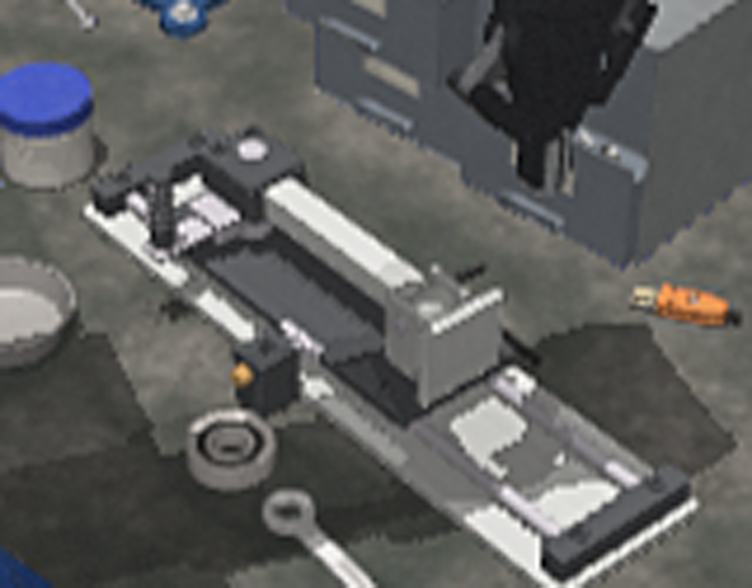

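The carrier sits in its notch: in the top zoom the ribs centre near column 286 and the ball is at 278. Next I'll measure the knob.

```bash
python3 - <<'E'
from h import *
im=np.load("t2.npz")['im'][180:240,260:330,::-1];cv2.imwrite("pics/t2k.png",cv2.resize(im,None,fx=10,fy=10,interpolation=cv2.INTER_CUBIC))
im=np.load("s2.npz")['im'][170:220,270:330,::-1];cv2.imwrite("pics/s2k.png",cv2.resize(im,None,fx=12,fy=12,interpolation=cv2.INTER_CUBIC))
E
```

```text
(no output)
```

View pics/t2k.png

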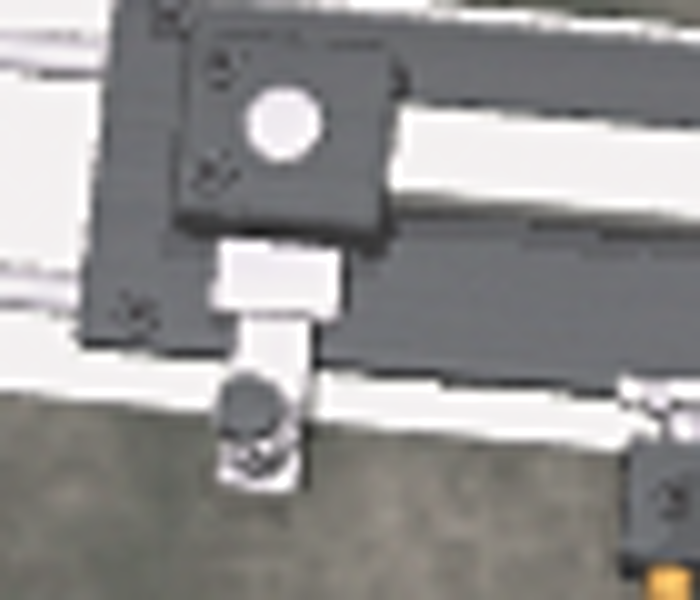

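View pics/s2k.png

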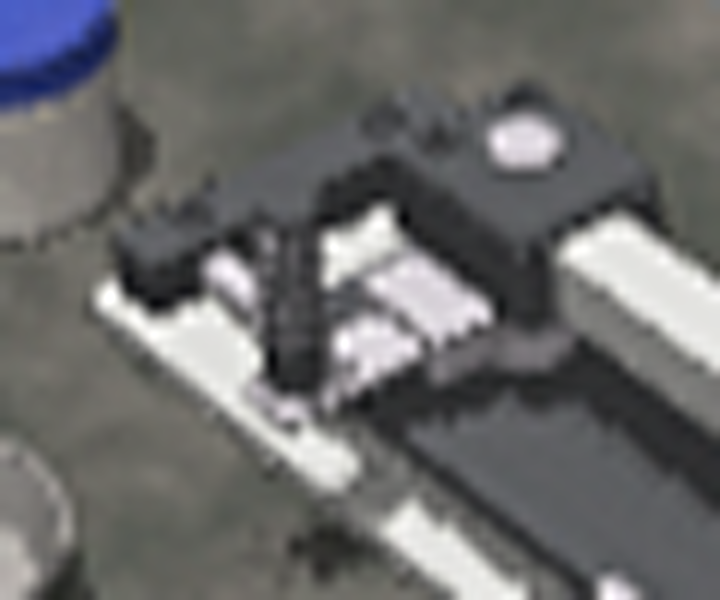

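```bash
python3 - <<'E'
from h import *
ct=optics.camera_model("top");cs=optics.camera_model("scene")
f=lambda c,p,z:np.round([ray(c,p,z)@ex,ray(c,p,z)@ey],4)
print("knobtop",f(ct,(284.85,220.05),.111),"stub",f(ct,(287.95,191.95),.096),"scene stub",f(cs,(270+525/12-.5,170+141/12-.5),.096),"scene knob foot",f(cs,(294.1,201.6),.058))
C=cloud(ct,np.load("t2.npz")['d']);print(C[219:222,284:287].reshape(-1,3).round(3))
q=r.read_state()['joint_positions'];print(np.round(q,2))
H=np.array([0,.141-.16+.0,.072])
for s in (1,-1):
  for a in (0,.17,.34):
    kp=np.array([.476,.141,.098]); d=kp-[.476,-.019,.072]; R=Rn.from_rotvec(np.array([a,0,0])); kp=R.apply(d)+[.476,-.019,.072]
    zt=R.apply([0,0,-1]); zw=W(0,zt[1],zt[2])
    j=r.solve_ik(W(*kp),Q(s*ex,zw));print(s,a,kp.round(3),None if j is None else np.round(j,2))
E
```

```text
knobtop [0.491  0.1401] stub [0.5602 0.1413] scene stub [0.5585 0.1424] scene knob foot [0.4878 0.1422]
[[0.507 0.083 0.107]
 [0.506 0.08  0.114]
 [0.507 0.078 0.111]
 [0.504 0.082 0.113]
 [0.504 0.08  0.112]
 [0.504 0.078 0.11 ]
 [0.503 0.083 0.109]
 [0.502 0.08  0.111]
 [0.503 0.078 0.106]]
[-0.43  0.44  1.43  0.    1.27 -0.31]
1 0 [0.476 0.141 0.098] [ 0.01  0.43  1.77 -0.    0.94  0.13]
1 0.17 [0.476 0.134 0.125] [-0.11  0.38  1.78  0.2   0.99 -0.11]
1 0.34 [0.476 0.123 0.15 ] [-0.25  0.35  1.79  0.38  1.08 -0.32]
-1 0 [0.476 0.141 0.098] [ 0.01  0.43  1.77 -0.    0.94 -3.01]
-1 0.17 [0.476 0.134 0.125] [-0.11  0.38  1.78  0.2   0.99  3.04]
-1 0.34 [0.476 0.123 0.15 ] [-0.25  0.35  1.79  0.38  1.08  2.82]
```

```bash
python3 - <<'E'
from h import *
q=Q(ex)
r.reach(W(.490,.141,.2),q); command_gripper(.038,60)
r.move_straight(W(.490,.141,.15),speed=.15)
h=r.move_straight(W(.490,.141,.098),speed=.08,max_force=8);print(h);st()
pic("scene","s3",(260,150,420,275),4.7);pic("wrist","w3")
E
```

```text
False
t 11.88 rail 0.4904 0.1411 0.0984 F [0.  0.3 0.5] w 0.0382
```

View pics/s3.png

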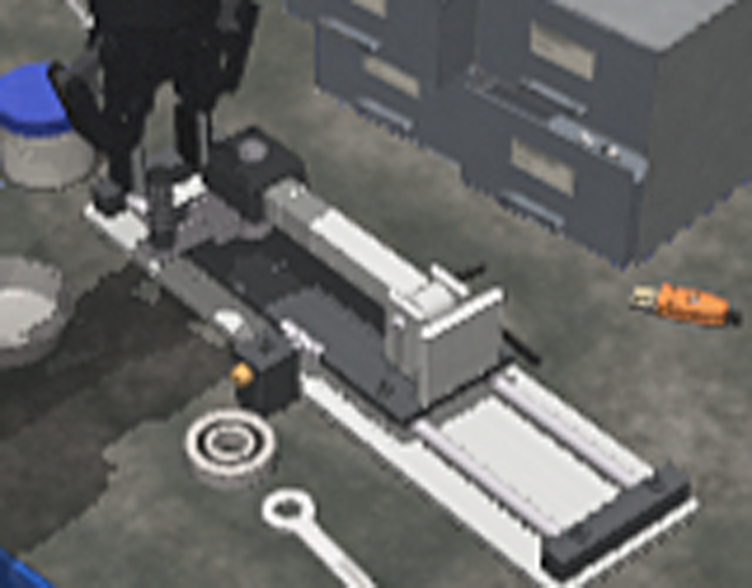

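View pics/w3.png

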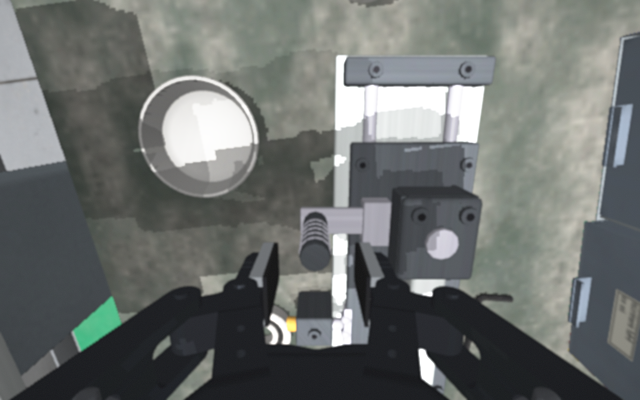

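```bash
python3 - <<'E'
from h import *
m=optics.camera_model("wrist");T=np.linalg.inv(m['tool_from_camera'])
for p in [(0,0,-.0126),(0,0,.0424),(.01,0,-.0126),(0,.019,.025),(0.011,.019,.025),(-.011,.019,.025)]:
    c=T@[*p,1];u=m['K']@c[:3];print(p,(u[:2]/u[2]).round(1))
d=np.load("w3.npz")['d']
K=m['K']
for u,v in [(314,252),(314,245),(314,258)]:
    z=d[v,u];print((m['tool_from_camera']@[(u-K[0,2])/K[0,0]*z,(v-K[1,2])/K[1,1]*z,z,1]).round(4))
E
```

```text
(0, 0, -0.0126) [316.3 263. ]
(0, 0, 0.0424) [316.3 225. ]
(0.01, 0, -0.0126) [316.3 244.3]
(0, 0.019, 0.025) [347.3 234.8]
(0.011, 0.019, 0.025) [347.8 217.7]
(-0.011, 0.019, 0.025) [346.8 251.2]
[ 0.0055 -0.0011 -0.0116  1.    ]
[ 0.009  -0.0011 -0.0112  1.    ]
[ 0.0025 -0.0011 -0.0122  1.    ]
```

```bash
python3 - <<'E'
import cv2,numpy as np
im=np.load("w3.npz")['im'][195:285,260:380,::-1];cv2.imwrite("pics/w3z.png",cv2.resize(im,None,fx=6,fy=6,interpolation=cv2.INTER_CUBIC))
E
```

```text
(no output)
```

View pics/w3z.png

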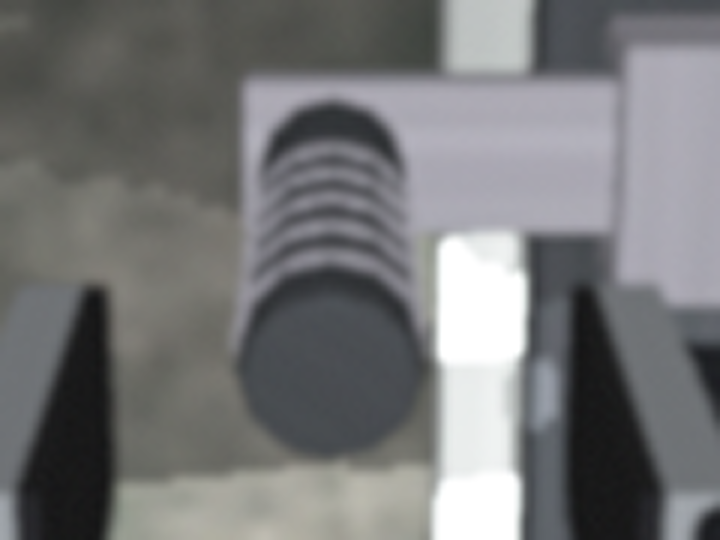

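```bash
python3 - <<'E'
from h import *
r.move_straight(W(.490,.1435,.098),speed=.05)
command_gripper(.0,60);r.hold(.2);s=st()
p=np.array(s['eef_pos']); p0=p@ex
for k in (.008,.0155):
    r.move_straight(W(p0-k,.1435,.098),speed=.03);r.hold(.1);st()
pic("wrist","w4",(220,150,420,300),4)
E
```

```text
t 12.81 rail 0.4897 0.1436 0.0982 F [-3.7  0.   6.1] w 0.0115
t 13.33 rail 0.484 0.1435 0.0983 F [ 6.6 -0.  -1.4] w 0.0108
t 13.83 rail 0.4772 0.1435 0.0985 F [ 9.1  0.2 -2.7] w 0.0113
```

View pics/w4.png

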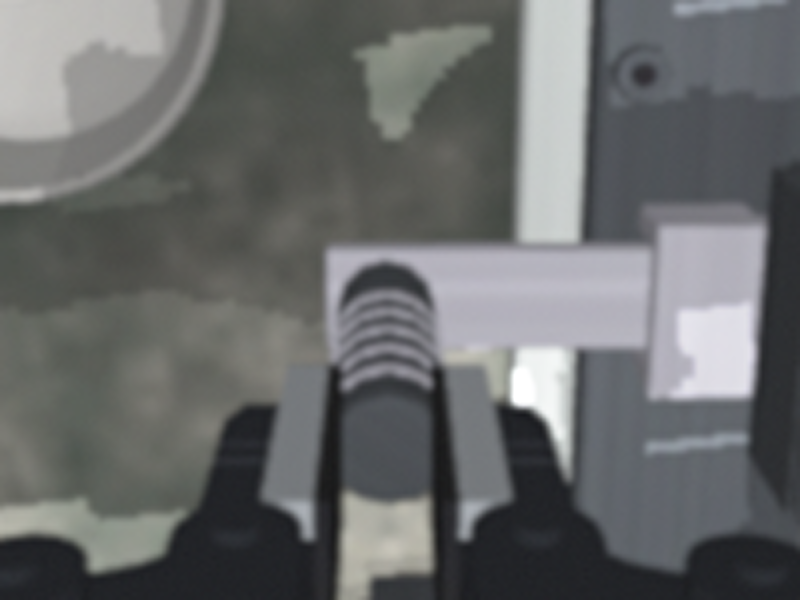

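```bash
python3 - <<'E'
from h import *
for k in (.017,.0187):
    r.move_straight(W(.4897-k,.1435,.098),speed=.03);r.hold(.15);st()
pic("wrist","w5",(220,150,420,300),4)
E
```

```text
t 14.28 rail 0.4759 0.1435 0.0985 F [ 9.8 -0.1 -2.2] w 0.0104
t 14.68 rail 0.4744 0.1435 0.0985 F [ 9.4  0.6 -4.2] w 0.011
```

View pics/w5.png

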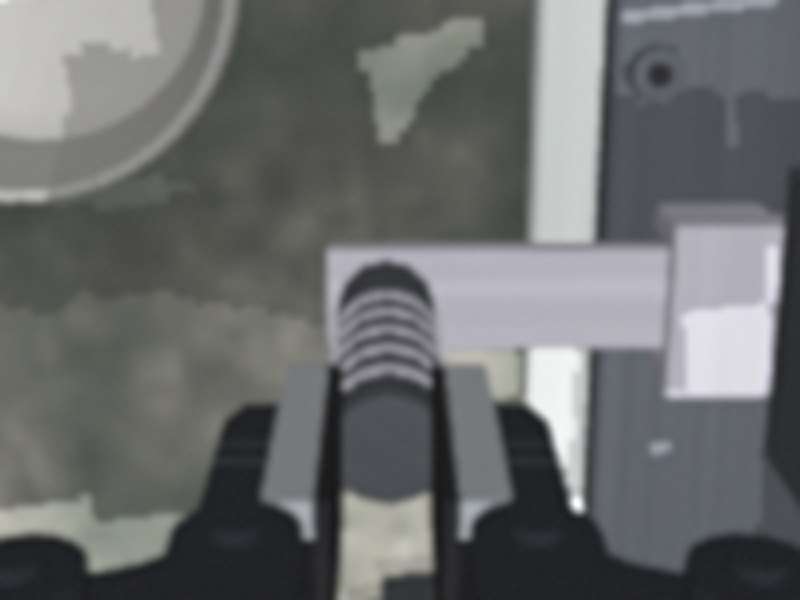

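```bash
python3 - <<'E'
from h import *
def tgt(a,x=.470):
    R=Rn.from_rotvec([a,0,0]); d=R.apply([0,.1605,.026])+[0,-.017,.072]; z=R.apply([0,0,-1])
    return W(x,d[1],d[2]),Q(ex,W(0,z[1],z[2]))
r.move_straight(tgt(0)[0],speed=.03);st()
for a in (.03,.06,.1,.14):
    r.move_straight(*tgt(a),speed=.05);r.hold(.05);s=st()
    F=s['contact_force']
    if abs(F@ey)>8 or abs(F[2])>20: print("STOP",a);break
pic("wrist","w6");pic("scene","s6",(260,130,420,255),4.7)
E
```

```text
t 14.98 rail 0.4735 0.1435 0.0986 F [ 9.4 -0.4 -4. ] w 0.0111
t 15.28 rail 0.4736 0.1425 0.1036 F [ 9.2  0.3 -3.4] w 0.011
t 15.58 rail 0.4736 0.1414 0.1083 F [ 9.9 -0.5 -3.3] w 0.0109
t 15.92 rail 0.4736 0.1397 0.1147 F [ 9.6 -0.6 -3.5] w 0.0108
t 16.25 rail 0.4736 0.1378 0.1209 F [ 9.4 -1.4 -3.7] w 0.0109
```

View pics/s6.png

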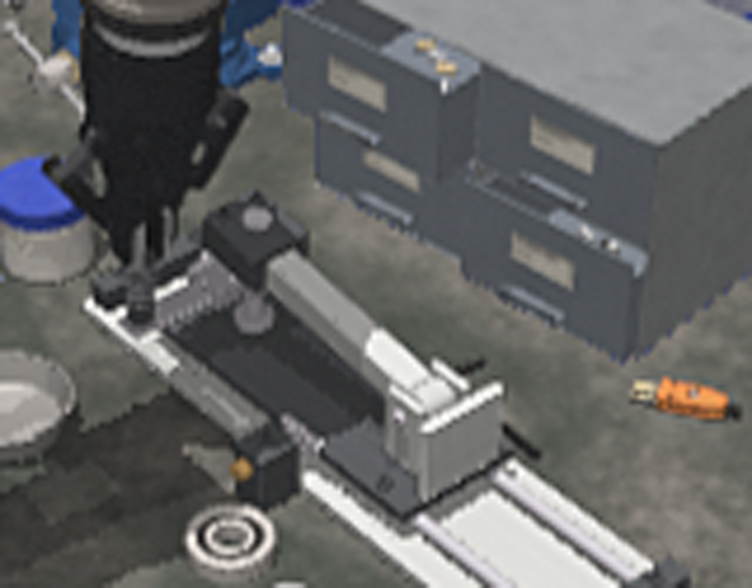

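View pics/w6.png

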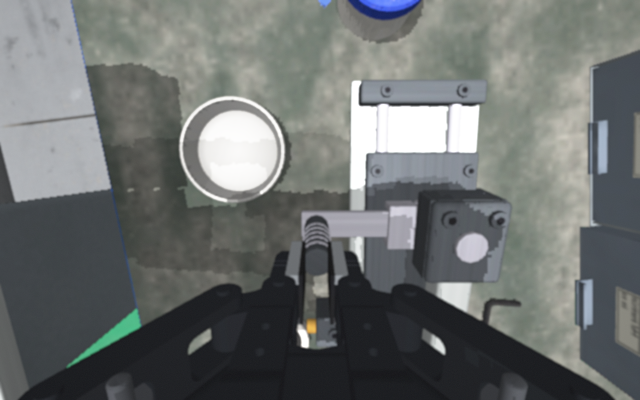

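The tongue is coming up with the knob: the coupler, at (255,235) in the scene crop, has come off the ball at (253,312), and the forces are small. I'll carry on along the arc.

```bash
python3 - <<'E'
from h import *
def tgt(a,x=.470):
    R=Rn.from_rotvec([a,0,0]); d=R.apply([0,.1605,.026])+[0,-.017,.072]; z=R.apply([0,0,-1])
    return W(x,d[1],d[2]),Q(ex,W(0,z[1],z[2]))
for a in (.18,.22,.26,.3,.34):
    r.move_straight(*tgt(a),speed=.05);r.hold(.05);s=st()
    F=s['contact_force']
    if abs(F@ey)>8 or abs(F[2])>20: print("STOP",a);break
r.hold(.5);st()
pic("wrist","w7");pic("scene","s7",(260,130,420,255),4.7);pic("top","t7",(230,150,440,260),3.8)
E
```

```text
t 16.68 rail 0.4736 0.1357 0.127 F [ 8.7  0.7 -4. ] w 0.0109
t 17.02 rail 0.4735 0.1334 0.1331 F [ 9.6 -0.3 -3.7] w 0.0112
t 17.35 rail 0.4735 0.1307 0.139 F [ 9.5  1.1 -3.5] w 0.011
t 17.68 rail 0.4734 0.128 0.1449 F [ 9.5 -0.  -2.4] w 0.0111
t 18.02 rail 0.4734 0.1249 0.1506 F [ 9.7  1.2 -2.7] w 0.0109
t 18.52 rail 0.4733 0.125 0.1505 F [10.3  0.6 -3.1] w 0.0108
```

View pics/s7.png

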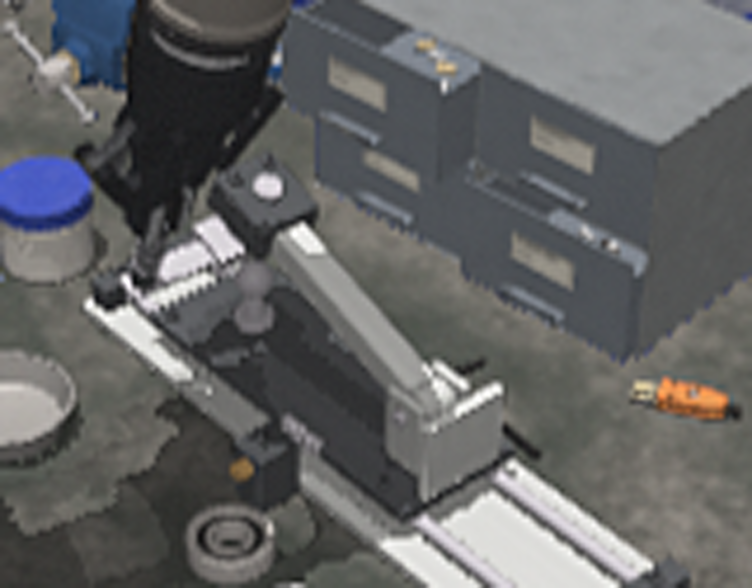

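View pics/t7.png

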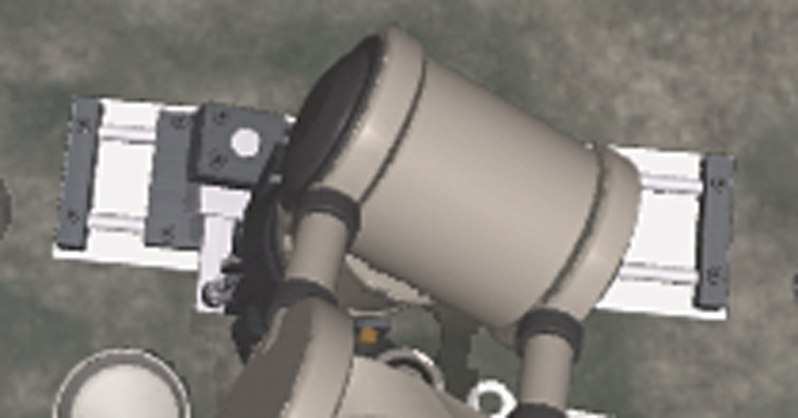

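View pics/w7.png

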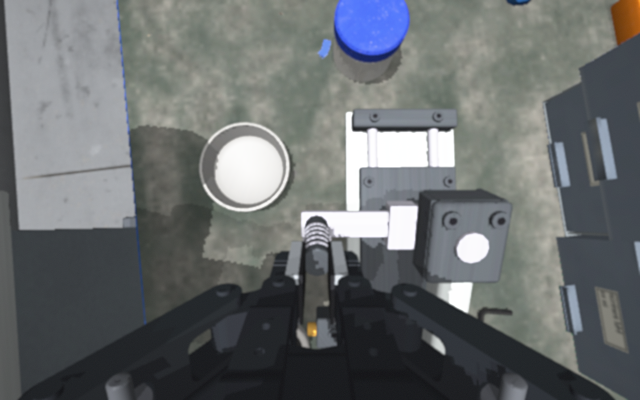

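```bash
python3 - <<'E'
from h import *
ct=optics.camera_model("top");cs=optics.camera_model("scene")
P=tri(ct,(245.5/3.8-.5+230,142.5/3.8-.5+150),cs,(268.5/4.7-.5+260,186.5/4.7-.5+130))
print((P@ex).round(4),(P@ey).round(4),P[2].round(4))
a=np.load("t2.npz")['im'][190:222,260:278].astype(int);b=np.load("t7.npz")['im'][190:222,260:278].astype(int)
g=lambda i:[int(np.argmin(np.diff(i[k].sum(1)))) for k in range(12,24)]
print(g(a),g(b)); st()
E
```

```text
0.5595 0.1254 0.1474
[8, 8, 8, 7, 7, 7, 7, 7, 7, 4, 7, 6] [8, 8, 8, 8, 8, 7, 7, 7, 7, 7, 7, 7]
t 18.67 rail 0.4733 0.125 0.1505 F [10.2  0.5 -2.5] w 0.0108
```

The coupler is about 51 mm up, which matches roughly 0.33 rad. The carrier edge hasn't moved in the top view, and the grip is steady, so I'm handing in.

```bash
python3 - <<'E'
from h import *
r.hold(.3);st();r.finish_job()
E
```

```text
t 18.97 rail 0.4733 0.125 0.1505 F [ 9.9  1.1 -3.4] w 0.0109
the job is handed in; nothing more can be done
```

I handed the job in at about 19 s, with the tongue raised and held by the knob and the carrier in its station notch. No verdict was reported; these are my own last checks:

- **Carrier:** I pushed it about 63 mm with the closed fingers. The push force peaked near 10 N at the rib and then dropped away, and the pictures showed the ball between the ribs. Before hand-in, its edge was in the same place as before the lift, to within a pixel (about 2 mm).
- **Latch:** I gripped the knob with 60 N and pulled it out with the tongue still down. The arm moved about 15 mm and the wrist picture showed about 14.6 mm; both are over the 12 mm needed. The pull was still about 16 mm at the end.
- **Tongue:** I lifted it along the arc. The two camera views put the top of the coupler at 147 mm, about 51 mm up (roughly 0.33 rad).
- **At hand-in:** The arm was steady, with about 10 N on it from the latch spring and 3 N from the tongue's weight.
- **Other things on the table:** None looked moved in the last pictures, though the arm hid part of the view and I did not measure them.

One disagreement: the wrist camera put the knob about 3 mm farther along the rail than the fixed cameras did. I took a position in between, and the side force stayed under 1.5 N throughout the lift.

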